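# Show what to put away, and where

### The job

Show the helper which fossil to put away and where it goes, by pointing only: hold your fingertips about two centimetres above the middle of the larger of the two ammonites for two seconds, then rise clear and point in the same way into the one empty card tray in the specimen box, for two seconds more, and finish still pointing there. Touch and move nothing, and come down over no other specimen.

Things in the scene. Friction and masses are not known exactly. Their poses are not given: they have to be found in the camera images.
- ammonite_large_top (a point): Larger of the two ammonites on the table: a flat coiled, ribbed fossil shell of grey-brown stone lying on its side, 68 x 58 mm across and 24.5 mm high. This point is the middle of its top, 24.5 mm above the table, z up.
- ammonite_large: The same larger ammonite; origin in the middle of its underside, z up, 0.1 to 0.17 kg, loose.
- ammonite_small: Smaller ammonite of the same shape and stone, 40 x 34 mm across and 14.4 mm high, loose; origin in the middle of its underside. Not the one wanted.
- empty_tray_rim (a point): The one empty white card tray in the specimen box: 74 x 74 mm, 20 mm high, open above, walls 2.5 mm, loose. This point is the centre of its open mouth, level with its rim, 24 mm above the table, z up; x and y run along its sides. It may be in any of the box's six places; the neighbouring trays begin 4 mm away and the stones in them stand up to 54 mm above the table, from about 50 mm off this point, so shut fingers fit here more easily than open ones.
- empty_tray: The same empty card tray; origin in the middle of its underside, which lies 4 mm above the table.
- specimen_box: Open grey plastic box 166 x 244 x 34 mm (x, y, z), walls and floor 4 mm, fixed to the table; origin in the middle of its underside. It holds six card trays, two rows (along its x) of three (along its y), 78 mm apart; five hold a mineral.
- tray_pyrite: White card tray like the empty one, with a group of brassy cubes fixed in it (origin: middle of the tray's underside; highest point 38 mm above that); not to be touched or pointed at
- tray_crystal: White card tray like the empty one, with a small cluster of pointed crystals fixed in it (origin: middle of the tray's underside; highest point 50 mm above that); not to be touched or pointed at
- tray_ore: White card tray like the empty one, with a dark lump of ore fixed in it (origin: middle of the tray's underside; highest point 39 mm above that); not to be touched or pointed at
- tray_geode: White card tray like the empty one, with half a geode (hollow side up) fixed in it (origin: middle of the tray's underside; highest point 27 mm above that); not to be touched or pointed at
- tray_sandstone: White card tray like the empty one, with a tan lump of sandstone fixed in it (origin: middle of the tray's underside; highest point 33 mm above that); not to be touched or pointed at
- drill_core: Stub of grey drill core standing upright on the table, 50 mm diameter, 66 mm high, loose; origin in the middle of its underside.
- quartz_cluster: Cluster of pale pointed crystals on a stone base on the table, 72 x 64 mm, 64 mm high, loose; origin in the middle of its underside.
- trilobite_slab: Dark slate slab on the table with a ribbed oval trilobite on it, 92 x 66 mm, 21 mm high, loose; origin in the middle of its underside.

How it is judged:
By the outcome, as a careful person would: the job done as asked, in the order asked, and still so for the second after the job is handed in, with the robot touching nothing.
It also fails if it takes over 38 s, if anything falls off the work surface, if the arm or the gripper's body presses on something with over 40 N, if the wrist force passes 120 N, or if a joint passes its speed limit or range.

### The arm

A 6-joint arm with a two-finger parallel gripper is mounted at the origin on the work surface. World frame = base frame: x ahead of the robot, y to its left, z up, the work surface at z = 0. Lengths are in m, angles in rad, forces in N, time in s.
With the tool pointing down it reaches from about 0.35 to 0.8 m from the base axis. Payload 7.3 kg.
Tool frame: the origin (TCP) lies midway between the tips of the shut fingers; the grasp point (between the pads) lies 19 mm behind it; z points along the fingers, y is the direction in which the jaws open and shut (so a half turn about z gives the same grasp; the last joint's range is limited). The gripper opens to 85 mm and grips with 20 to 120 N. Pads are 22 mm wide; open, the fingers measure 114 mm over their backs; the gripper's body (76 mm by 85 mm) begins 54 mm behind the grasp point. The pads swing forward as they close: fully open they stand 13 mm farther back than shut.
Start: joints at [-1.3, 0.342, 1.524, -0, 1.275, -0.146], TCP at [0.213, -0.48, 0.231] pointing down, gripper open.
Joint ranges: [-2.53, 2.53], [-0.77, 2.02], [0.04, 2.7], [-1, 4.14], [0.28, 2.66], [-3.11, 3.11]. Speed limits (rad/s): [2.57, 2.57, 3.14, 3.14, 3.14, 3.14].

### API

Orientations are given as a 3x3 rotation matrix whose columns are the frame's x, y, z axes.
In Python, from bench import ctrl, cams gives the robot as it stands.
- The arm moves only by the tool carry_out, never from a script. Its argument "plan" is a list that holds one entry, the list of rows, each a list of 7 numbers: the shift along the tool's x, y, z in mm, then the turn, a rotation vector about the tool's x, y, z in rad, then the opening, from 0 (shut) to 1 (fully open). In form: [[[dx, dy, dz, rx, ry, rz, jaw], ...]]. A call has 1 to 12 rows; each row is the pose to reach, as a shift and turn from the pose commanded when the call began, along the tool's axes at that moment; what a row does not reach only later rows make up. A row lasts 1/12 s, in which the tool goes at most 41.7 mm and 7.16 degrees, less where a joint would pass 70% of its speed; a pose out of reach is approached as far as the arm can. A call with a gripper value outside its range is refused whole. The fingers move at their own pace and stop on an object; "squeeze" is the grip in N (left out, the last holds). Time passes only in rows, so rows that repeat a pose let the fingers close. It gives the time, the measured TCP pose, the force and the opening at its end, in the units of the state.
- ctrl.sense(): the state, without advancing time (a new reading comes with each control period).
- cams.get_image(name): name is "side" or "top" or "wrist"; returns (picture, depth): 384x512x3 uint8, red, green, blue; 384x512 float32, m along the optical axis (not along the pixel's ray), 0 where there is no reading.
- cams.camera_model(name): a dict with "camera_matrix" (3x3 intrinsics, pixels), "world_from_camera" (4x4, takes a point from camera to world coordinates). Camera axes: x right, y down, z forward; pixel columns grow to the right and rows downward; lengths in m; the calibration is good to about 2 mm. A picture is of the moment at which its call begins: read the wrist's pose just before it. camera_model takes no time and is no camera call; for the wrist camera it gives the pose at the moment of the call.
- ctrl.hand_in(): hands the job in, once; it reports no verdict.
The state is a dict: "t": time; "joints": joint angles; "qvel": joint speeds; "joint_torque": joint torques, N m; "tool_pos": TCP position; "eef_rot": TCP orientation; "wrist_force": force on the tool from outside, world axes, zero at the start; "torque": the same for the moment, N m; "gripper_width": opening from 0.0 (shut) to 1.0 (fully open).
Only numpy, scipy, OpenCV 4.12 (cv2) and the standard library are available. Lean on these libraries where they do the work, as an engineer would, in place of code of your own. Each camera call takes 0.05 s, during which the arm holds its last target.

## Working session

There is one attempt and no reset: what is moved stays moved. The work goes in short steps, Python scripts to look and compute and a tool call to move; the robot and the scene stay as the last step left them, time stands still between calls to the robot, and variables do not carry over. Pictures are saved under pics/ and viewed, and the job is handed in when it is done.

Besides the shell and the picture viewer there is one more tool, called after "Call:" as name([rows], argument=value, ...), one row to a line, values as JSON. carry_out: Moves the arm, as the interface text tells. Its arguments: {"type":"object","properties":{"plan":{"type":"array"},"squeeze":{"type":"number"}},"required":["plan"]}

```bash
mkdir -p pics; python3 - <<'E'
from bench import ctrl,cams
import cv2,numpy as np
s=ctrl.sense();print(s['t'],s['tool_pos'],s['eef_rot'])
for n in('top','side'):
    im,d=cams.get_image(n);m=cams.camera_model(n)
    np.savez(f'{n}.npz',im=im,d=d,K=m['camera_matrix'],T=m['world_from_camera'])
    cv2.imwrite(f'pics/{n}0.png',im[:,:,::-1]);print(n,m)
E
```

```text
0.0 [ 0.21243412 -0.4796723   0.23064311] [[ 9.14395514e-01  4.04821784e-01 -4.07632352e-04]
 [ 4.04821926e-01 -9.14394342e-01  1.48188858e-03]
 [ 2.27164065e-04 -1.52005079e-03 -9.99998819e-01]]
top {'camera_matrix': array([[407.2843418 ,   0.        , 253.75054317],
       [  0.        , 407.2843418 , 191.20286734],
       [  0.        ,   0.        ,   1.        ]]), 'world_from_camera': array([[ 7.15400794e-04, -9.90965602e-01,  1.34114366e-01,
         4.45670380e-01],
       [-9.99086000e-01,  5.02367646e-03,  4.24491251e-02,
        -5.88382144e-02],
       [-4.27393700e-02, -1.34022153e-01, -9.90056265e-01,
         8.87994403e-01],
       [ 0.00000000e+00,  0.00000000e+00,  0.00000000e+00,
         1.00000000e+00]])}
side {'camera_matrix': array([[372.73815649,   0.        , 256.84550125],
       [  0.        , 372.73815649, 188.16239582],
       [  0.        ,   0.        ,   1.        ]]), 'world_from_camera': array([[-0.94033419, -0.26367936,  0.21504603,  0.31060296],
       [-0.34008265,  0.70839738, -0.61847954,  0.59058221],
       [ 0.01074224, -0.65471089, -0.75580305,  0.82284831],
       [ 0.        ,  0.        ,  0.        ,  1.        ]])}
```

View pics/top0.png

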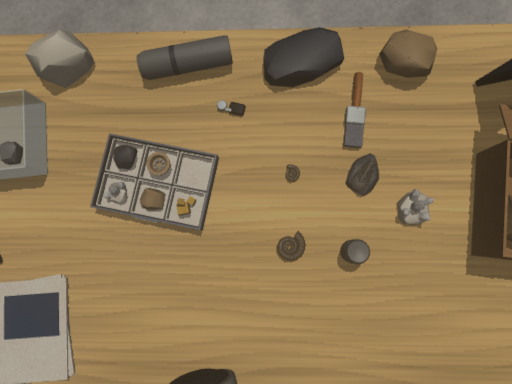

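View pics/side0.png

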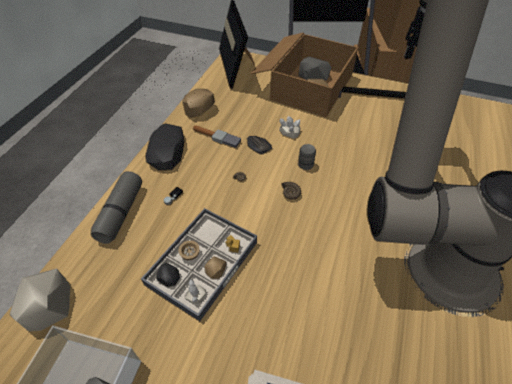

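The top view shows the larger ammonite at about (291,246), the small one at (292,173), and the empty tray at (196,172). The side view agrees on all three. Next I'll measure them.

```bash
cat > h.py <<'E'
import numpy as np,cv2
def load(n):
    z=np.load(n+'.npz');return z['im'],z['d'],z['K'],z['T']
def ray(K,T,uv,h):
    uv=np.atleast_2d(uv).astype(float)
    r=np.c_[uv,np.ones(len(uv))]@np.linalg.inv(K).T@T[:3,:3].T
    o=T[:3,3];return o+r*((h-o[2])/r[:,2])[:,None]
def cloud(d,K,T):
    v,u=np.indices(d.shape);p=np.stack([u,v,np.ones_like(u)],-1)@np.linalg.inv(K).T*d[...,None]
    return p@T[:3,:3].T+T[:3,3]
E
python3 - <<'E'
from h import *
for n,a,t in(('top',(265,220,320,275),(170,145,225,200)),('side',(270,170,312,210),(185,210,235,250))):
    im,d,K,T=load(n);P=cloud(d,K,T)
    for nm,(x0,y0,x1,y1) in(('amm',a),('tray',t)):
        c=im[y0:y1,x0:x1]
        cv2.imwrite(f'pics/{n}_{nm}.png',cv2.resize(c,None,fx=9,fy=9,interpolation=cv2.INTER_NEAREST)[:,:,::-1])
        hsv=cv2.cvtColor(c,cv2.COLOR_RGB2HSV)
        if nm=='amm': m=((hsv[...,2]<105)).astype(np.uint8)
        else: m=((hsv[...,1]<70)&(hsv[...,2]>140)).astype(np.uint8)
        k,l,st,ce=cv2.connectedComponentsWithStats(m);
        i=1+np.argmax(st[1:,4]);print(n,nm,st[i],ce[i]+[x0,y0])
        pts=np.argwhere(l==i)[:,::-1]+[x0,y0]
        h={'amm':.012,'tray':.015}[nm]
        w=ray(K,T,pts,h)
        (cx,cy),(w_,h_),an=cv2.minAreaRect((w[:,:2]*1000).astype(np.float32))
        print(' plane: centroid',w.mean(0),'rect',cx,cy,w_,h_,an)
        if nm=='amm':
            Z=P[y0:y1,x0:x1]; mm=(Z[...,2]>.008)&(Z[...,2]<.05)
            q=Z[mm]; print(' depth n',len(q),q[:,2].max(),q.mean(0),cv2.minAreaRect((q[:,:2]*1000).astype(np.float32)))
        else:
            print(' centre z',np.median(P[pts[:,1],pts[:,0],2]))
E
```

```text
top amm [ 12  11  29  30 589] [291.12054329 247.20033956]
 plane: centroid [ 0.44391161 -0.10082545  0.012     ] rect 443.4000549316406 -101.33223724365234 52.585693359375 63.1676025390625 23.026771545410156
 depth n 581 0.02696644119299385 [ 0.44435914 -0.10062822  0.01850836] ((443.7428283691406, -101.61375427246094), (52.395835876464844, 62.58992385864258), 24.55712890625)
top tray [  5  13  38  33 851] [194.18566392 173.55699177]
 plane: centroid [0.60366567 0.10930432 0.015     ] rect 609.172119140625 109.7581787109375 69.5650634765625 72.38674926757812 78.40399169921875
 centre z 0.006587543022463005
side amm [ 12  12  20  20 305] [291.41311475 191.13442623]
 plane: centroid [ 0.44484969 -0.09708519  0.012     ] rect 444.40289306640625 -96.58551788330078 51.369266510009766 71.82678985595703 21.727224349975586
 depth n 264 0.024280079059661452 [ 0.44678962 -0.09617839  0.01677001] ((446.70159912109375, -95.09976959228516), (54.499671936035156, 58.91759490966797), 18.225921630859375)
side tray [  3   9  40  31 540] [208.02962963 233.00925926]
 plane: centroid [0.60680879 0.11801477 0.015     ] rect 605.1507568359375 116.06069946289062 99.25350189208984 74.2147216796875 64.20571899414062
 centre z 0.006286454464502378
```

```bash
python3 - <<'E'
import cv2,numpy as np
a=cv2.imread('pics/top_amm.png');b=cv2.imread('pics/top_tray.png')
a=cv2.resize(a,(398,398));b=cv2.resize(b,(398,398));cv2.imwrite('pics/both.png',np.hstack([a,b]))
E
```

```text
(no output)
```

View pics/both.png

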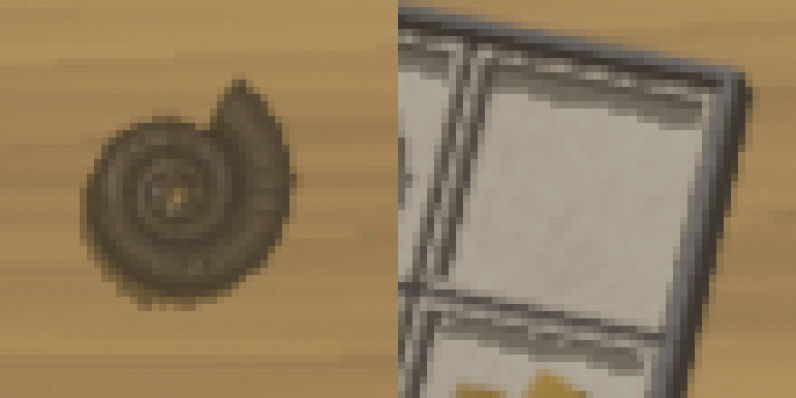

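```bash
python3 - <<'E'
from h import *
for n in('top','side'):
    im,d,K,T=load(n);P=cloud(d,K,T)
    m=(P[...,2]>.012)&(P[...,2]<.06)&(P[...,0]>.4)&(P[...,0]<.75)&(P[...,1]>-.02)&(P[...,1]<.4)&(d>0)
    k,l,st,ce=cv2.connectedComponentsWithStats(m.astype(np.uint8));i=1+np.argmax(st[1:,4])
    q=P[l==i];r=cv2.minAreaRect((q[:,:2]*1000).astype(np.float32));print(n,len(q),r,st[i])
    b=cv2.boxPoints(r);print(b)
    # axes: long side = box y
    e=[b[1]-b[0],b[2]-b[1]];L=max(e,key=np.linalg.norm);L=L/np.linalg.norm(L)
    if L[1]<0:L=-L
    S=np.array([L[1],-L[0]])
    c=np.array(r[0]);print('x axis',S,'y',L)
    for sx in(1,-1):
        for sy in(1,0,-1):
            t=c+39*sx*S+78*sy*L
            w=(np.abs((P[...,:2]*1000-t)@S)<25)&(np.abs((P[...,:2]*1000-t)@L)<25)&(d>0)
            print(sx,sy,t.round(1),'z p50,max',np.percentile(P[w][:,2],[50,99]).round(3))
E
```

```text
top 3888 ((584.3192749023438, 195.37001037597656), (246.2938232421875, 169.74661254882812), 78.31195068359375) [  90  134  128   97 3888]
[[476.25833  91.97043]
 [642.4853   57.58264]
 [692.38025 298.7696 ]
 [526.15326 333.15738]]
x axis [ 0.97926503 -0.20258306] y [0.20258306 0.97926503]
1 1 [638.3 263.9] z p50,max [0.035 0.043]
1 0 [622.5 187.5] z p50,max [0.025 0.035]
1 -1 [606.7 111.1] z p50,max [0.006 0.01 ]
-1 1 [561.9 279.7] z p50,max [0.02  0.048]
-1 0 [546.1 203.3] z p50,max [0.029 0.037]
-1 -1 [530.3 126.9] z p50,max [0.009 0.04 ]
side 3993 ((586.533203125, 195.7962646484375), (245.6033477783203, 171.69598388671875), 78.18163299560547) [ 141  209  116  111 3993]
[[477.35403   93.18028 ]
 [645.4104    58.015244]
 [695.7124   298.41223 ]
 [527.656    333.57727 ]]
x axis [ 0.9788017  -0.20480992] y [0.20480992 0.9788017 ]
1 1 [640.7 264.2] z p50,max [0.033 0.043]
1 0 [624.7 187.8] z p50,max [0.023 0.033]
1 -1 [608.7 111.5] z p50,max [0.006 0.009]
-1 1 [564.3 280.1] z p50,max [0.019 0.05 ]
-1 0 [548.4 203.8] z p50,max [0.027 0.036]
-1 -1 [532.4 127.4] z p50,max [0.012 0.039]
```

```bash
cat > go.py <<'E'
import sys,numpy as np
from bench import ctrl
s=ctrl.sense();R=np.array(s['eef_rot']);p=np.array(s['tool_pos'])
t=np.array([float(a) for a in sys.argv[1:4]])
print(s['t'],p.round(4),s['gripper_width'],'delta mm',((t-p)@R*1000).round(1),'tilt',R[:,2].round(4),'q',np.round(s['joints'],2))
E
python3 go.py .4445 -.0995 .2
```

```text
0.1 [ 0.2125 -0.4797  0.2307] 0.9992150454036959 delta mm [ 366.1 -253.7   31.1] tilt [-4.0e-04  1.4e-03 -1.0e+00] q [-1.3   0.34  1.52 -0.    1.28 -0.15]
```

Call:
carry_out([
  [[10, -7, 0, 0, 0, 0, 0], [28, -19, 0, 0, 0, 0, 0], [52, -36, 0, 0, 0, 0, 0], [80, -55, 0, 0, 0, 0, 0], [110, -76, 0, 0, 0, 0, 0], [140, -97, 0, 0, 0, 0, 0], [170, -118, 0, 0, 0, 0, 0], [200, -139, 0, 0, 0, 0, 0], [228, -158, 0, 0, 0, 0, 0], [250, -173, 0, 0, 0, 0, 0], [264, -183, 0, 0, 0, 0, 0], [270, -187, 0, 0, 0, 0, 0]],
])

```text
t: 1.1
tool_pos: [0.3843, -0.1969, 0.2312]
eef_rot: [[0.913, 0.407, -0.0], [0.407, -0.913, 0.001], [0.0, -0.001, -1.0]]
wrist_force: [0.2, 1.0, 0.6]
gripper_width: -0.003
```

```bash
python3 go.py .4445 -.0995 .15
```

```text
1.1 [ 0.3843 -0.1969  0.2312] -0.0026653070006025566 delta mm [ 94.6 -64.4  81.3] tilt [-0.e+00  8.e-04 -1.e+00] q [-0.65  0.17  1.76  0.    1.21  0.5 ]
```

Call:
carry_out([
  [[8, -5, 0, 0, 0, 0, 0], [22, -15, 0, 0, 0, 0, 0], [40, -27, 0, 0, 0, 0, 0], [60, -41, 0, 0, 0, 0, 0], [78, -53, 0, 0, 0, 0, 0], [90, -61, 0, 0, 0, 0, 0], [94, -64, 5, 0, 0, 0, 0], [94, -64, 20, 0, 0, 0, 0], [94, -64, 40, 0, 0, 0, 0], [94, -64, 60, 0, 0, 0, 0], [94, -64, 75, 0, 0, 0, 0], [94, -64, 81, 0, 0, 0, 0]],
])

```text
t: 2.1
tool_pos: [0.4421, -0.1035, 0.148]
eef_rot: [[0.915, 0.404, -0.004], [0.404, -0.915, 0.001], [-0.003, -0.003, -1.0]]
wrist_force: [-0.5, 1.0, -0.3]
gripper_width: -0.002
```

```bash
python3 - <<'E'
from bench import cams,ctrl
import cv2
from h import *
im,d=cams.get_image('wrist');m=cams.camera_model('wrist')
np.savez('wrist.npz',im=im,d=d,K=m['camera_matrix'],T=m['world_from_camera']);cv2.imwrite('pics/w1.png',im[:,:,::-1])
K,T=m['camera_matrix'],m['world_from_camera']
P=cloud(d,K,T)
g=(P[...,2]>.008)&(P[...,2]<.04)&(d>0)&(np.hypot(P[...,0]-.444,P[...,1]+.1)<.06)
k,l,st,ce=cv2.connectedComponentsWithStats(g.astype(np.uint8));i=1+np.argmax(st[1:,4]);q=P[l==i]
print(st[i],q[:,2].max(),q.mean(0),cv2.minAreaRect((q[:,:2]*1000).astype(np.float32)))
E
python3 go.py .4445 -.0995 .0455
```

```text
[ 224  153   62   52 2330] 0.02493436070660149 [ 0.44750945 -0.10103661  0.01808291] ((445.8890075683594, -101.88592529296875), (52.43907165527344, 63.55310821533203), 25.598787307739258)
2.15 [ 0.4422 -0.1034  0.148 ] -0.0025391649074669492 delta mm [  4.   -2.4 102.5] tilt [-0.0042  0.0014 -1.    ] q [-0.4   0.31  1.83 -0.    1.01  0.76]
```

View pics/w1.png

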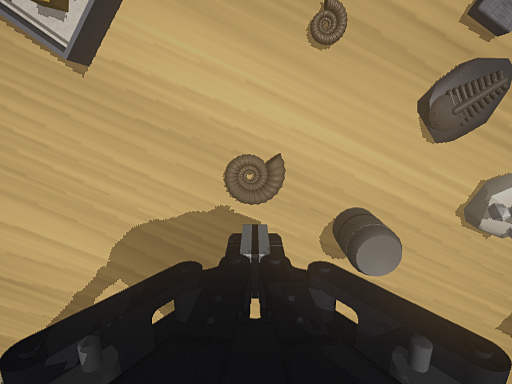

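The wrist picture shows the large ammonite whole at (255,178), with the shut fingertips at (256,235). The drill core at (370,240) is clear of the way down, and the position agrees with the top view.

Call:
carry_out([
  [[1, -1, 4, 0, 0, 0, 0], [2, -2, 14, 0, 0, 0, 0], [3, -2, 28, 0, 0, 0, 0], [4, -2, 44, 0, 0, 0, 0], [4, -2, 60, 0, 0, 0, 0], [4, -2, 74, 0, 0, 0, 0], [4, -2, 86, 0, 0, 0, 0], [4, -2, 94, 0, 0, 0, 0], [4, -2, 99, 0, 0, 0, 0], [4, -2, 101, 0, 0, 0, 0], [4, -2, 102, 0, 0, 0, 0], [4, -2, 102, 0, 0, 0, 0]],
])

```text
t: 3.15
tool_pos: [0.447, -0.0999, 0.0487]
eef_rot: [[0.914, 0.405, 0.001], [0.405, -0.914, -0.0], [0.001, 0.001, -1.0]]
wrist_force: [0.7, -0.2, 0.3]
gripper_width: -0.003
```

```bash
python3 go.py .4445 -.0998 .045
```

```text
3.15 [ 0.447  -0.0999  0.0487] -0.0025811097467565948 delta mm [-2.2 -1.1  3.7] tilt [ 8.e-04 -4.e-04 -1.e+00] q [-0.39  0.47  1.93 -0.    0.74  0.77]
```

Call:
carry_out([
  [[-1, -1, 2, 0, 0, 0, 0], [-2, -1, 3, 0, 0, 0, 0], [-2, -1, 3, 0, 0, 0, 0], [-2, -1, 3, 0, 0, 0, 0], [-2, -1, 3, 0, 0, 0, 0], [-2, -1, 3, 0, 0, 0, 0], [-2, -1, 3, 0, 0, 0, 0], [-2, -1, 3, 0, 0, 0, 0], [-2, -1, 3, 0, 0, 0, 0], [-2, -1, 3, 0, 0, 0, 0], [-2, -1, 3, 0, 0, 0, 0], [-2, -1, 3, 0, 0, 0, 0]],
])

```text
t: 4.15
tool_pos: [0.4444, -0.0997, 0.0453]
eef_rot: [[0.914, 0.405, 0.0], [0.405, -0.914, -0.0], [0.0, 0.0, -1.0]]
wrist_force: [1.0, 0.2, 1.2]
gripper_width: 0.001
```

Call:
carry_out([
  [[0, 0, 0, 0, 0, 0, 0], [0, 0, 0, 0, 0, 0, 0], [0, 0, 0, 0, 0, 0, 0], [0, 0, 0, 0, 0, 0, 0], [0, 0, 0, 0, 0, 0, 0], [0, 0, 0, 0, 0, 0, 0], [0, 0, 0, 0, 0, 0, 0], [0, 0, 0, 0, 0, 0, 0], [0, 0, 0, 0, 0, 0, 0], [0, 0, 0, 0, 0, 0, 0], [0, 0, 0, 0, 0, 0, 0], [0, 0, 0, 0, 0, 0, 0]],
])

```text
t: 5.15
tool_pos: [0.4444, -0.0997, 0.0453]
eef_rot: [[0.914, 0.405, 0.0], [0.405, -0.914, -0.0], [0.0, 0.0, -1.0]]
wrist_force: [1.4, -0.2, 0.8]
gripper_width: -0.002
```

Call:
carry_out([
  [[0, 0, 0, 0, 0, 0, 0], [0, 0, 0, 0, 0, 0, 0], [0, 0, 0, 0, 0, 0, 0], [0, 0, 0, 0, 0, 0, 0], [0, 0, 0, 0, 0, 0, 0], [0, 0, 0, 0, 0, 0, 0], [0, 0, 0, 0, 0, 0, 0], [0, 0, 0, 0, 0, 0, 0], [0, 0, 0, 0, 0, 0, 0], [0, 0, 0, 0, 0, 0, 0], [0, 0, 0, 0, 0, 0, 0], [0, 0, 0, 0, 0, 0, 0]],
])

```text
t: 6.15
tool_pos: [0.4444, -0.0997, 0.0453]
eef_rot: [[0.914, 0.405, 0.0], [0.405, -0.914, -0.0], [0.0, 0.0, -1.0]]
wrist_force: [-0.0, -0.1, -0.5]
gripper_width: 0.006
```

```bash
python3 go.py .6075 .1112 .19
```

```text
6.15 [ 0.4444 -0.0997  0.0453] 0.00560481378632723 delta mm [ 234.5 -126.8 -144.7] tilt [ 1.e-04 -1.e-04 -1.e+00] q [-0.39  0.47  1.94 -0.    0.73  0.76]
```

Call:
carry_out([
  [[0, 0, 0, 0, 0, 0, 0], [0, 0, 0, 0, 0, 0, 0], [0, 0, -4, 0, 0, 0, 0], [0, 0, -14, 0, 0, 0, 0], [0, 0, -30, 0, 0, 0, 0], [0, 0, -50, 0, 0, 0, 0], [0, 0, -72, 0, 0, 0, 0], [0, 0, -95, 0, 0, 0, 0], [0, 0, -115, 0, 0, 0, 0], [0, 0, -132, 0, 0, 0, 0], [0, 0, -142, 0, 0, 0, 0], [0, 0, -146, 0, 0, 0, 0]],
])

```text
t: 7.15
tool_pos: [0.4451, -0.0999, 0.1933]
eef_rot: [[0.914, 0.405, 0.003], [0.405, -0.914, -0.001], [0.002, 0.003, -1.0]]
wrist_force: [0.5, 0.9, 0.2]
gripper_width: -0.003
```

```bash
python3 go.py .6075 .1112 .19
```

```text
7.15 [ 0.4451 -0.0999  0.1933] -0.0030245890263814914 delta mm [ 234.  -127.3    3.5] tilt [ 0.0032 -0.0014 -1.    ] q [-0.39  0.25  1.77 -0.    1.12  0.76]
```

Call:
carry_out([
  [[6, -3, 0, 0, 0, 0, 0], [20, -11, 0, 0, 0, 0, 0], [40, -22, 0, 0, 0, 0, 0], [65, -35, 0, 0, 0, 0, 0], [92, -50, 0, 0, 0, 0, 0], [119, -65, 0, 0, 0, 0, 0], [146, -79, 0, 0, 0, 0, 0], [172, -93, 0, 0, 0, 0, 0], [196, -106, 0, 0, 0, 0, 0], [216, -117, 0, 0, 0, 0, 0], [229, -124, 0, 0, 0, 0, 0], [234, -127, 0, 0, 0, 0, 0]],
])

```text
t: 8.15
tool_pos: [0.6073, 0.1136, 0.1894]
eef_rot: [[0.914, 0.407, -0.002], [0.407, -0.914, 0.0], [-0.002, -0.001, -1.0]]
wrist_force: [-0.8, -0.3, -0.1]
gripper_width: 0.004
```

```bash
python3 - <<'E'
from bench import cams,ctrl
import cv2
from h import *
im,d=cams.get_image('wrist');m=cams.camera_model('wrist')
cv2.imwrite('pics/w2.png',im[:,:,::-1])
K,T=m['camera_matrix'],m['world_from_camera'];P=cloud(d,K,T)
t=np.array([.6075,.1112]);S=np.array([.979,-.2037]);L=np.array([.2037,.979])
a=(P[...,:2]-t)@S;b=(P[...,:2]-t)@L
# wall points of empty tray: z .015-.026, within 45 mm
for nm,u,v in(('x',a,b),('y',b,a)):
    for sg in(1,-1):
        w=(np.abs(v)<.025)&(sg*u>.028)&(sg*u<.0375+.006)&(P[...,2]>.020)&(P[...,2]<.028)&(d>0)
        print(nm,sg,w.sum(),(np.percentile(u[w],[5,50,95])*1000).round(1) if w.any() else '')
E
python3 go.py .6075 .1112 .043
```

```text
x 1 108 [36.8 38.1 39.2]
x -1 243 [-41.  -38.4 -32.1]
y 1 195 [33.3 35.5 41.7]
y -1 190 [-41.7 -37.8 -35.9]
8.2 [0.6073 0.1133 0.1896] -0.0014889419130756127 delta mm [ -0.4   2.2 146.6] tilt [-1.9e-03  3.0e-04 -1.0e+00] q [0.06 0.55 1.31 0.   1.28 1.21]
```

View pics/w2.png

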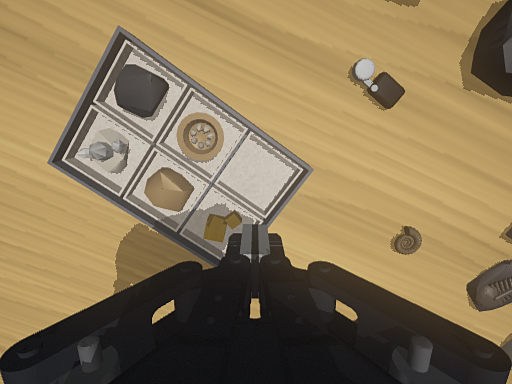

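The empty tray is at (262,175), and its rim agrees with the top view to about 1 mm. The fingertips sit over its middle, seen displaced because of their height. Going down.

Call:
carry_out([
  [[0, 0, 4, 0, 0, 0, 0], [0, 0, 14, 0, 0, 0, 0], [0, 0, 30, 0, 0, 0, 0], [0, 0, 48, 0, 0, 0, 0], [0, 0, 66, 0, 0, 0, 0], [0, 0, 84, 0, 0, 0, 0], [0, 0, 100, 0, 0, 0, 0], [0, 0, 114, 0, 0, 0, 0], [0, 0, 124, 0, 0, 0, 0], [0, 0, 130, 0, 0, 0, 0], [0, 0, 132, 0, 0, 0, 0], [0, 0, 132, 0, 0, 0, 0]],
])

```text
t: 9.2
tool_pos: [0.6068, 0.1108, 0.0591]
eef_rot: [[0.915, 0.404, -0.0], [0.404, -0.915, -0.0], [-0.0, -0.0, -1.0]]
wrist_force: [-0.4, -0.1, -0.2]
gripper_width: -0.004
```

```bash
python3 go.py .6075 .1112 .043
```

```text
9.2 [0.6068 0.1108 0.0591] -0.003760146128919132 delta mm [ 0.8 -0.  16.1] tilt [-4.e-04 -1.e-04 -1.e+00] q [ 0.06  0.68  1.46 -0.    1.    1.21]
```

Call:
carry_out([
  [[0, 0, 5, 0, 0, 0, 0], [1, 0, 10, 0, 0, 0, 0], [1, 0, 14, 0, 0, 0, 0], [1, 0, 16, 0, 0, 0, 0], [1, 0, 16, 0, 0, 0, 0], [1, 0, 16, 0, 0, 0, 0], [1, 0, 16, 0, 0, 0, 0], [1, 0, 16, 0, 0, 0, 0], [1, 0, 16, 0, 0, 0, 0], [1, 0, 16, 0, 0, 0, 0], [1, 0, 16, 0, 0, 0, 0], [1, 0, 16, 0, 0, 0, 0]],
])

```text
t: 10.2
tool_pos: [0.6079, 0.1116, 0.0434]
eef_rot: [[0.914, 0.405, 0.0], [0.405, -0.914, -0.0], [0.0, 0.0, -1.0]]
wrist_force: [-0.6, -0.2, -0.7]
gripper_width: -0.004
```

Call:
carry_out([
  [[0, 0, 0, 0, 0, 0, 0], [0, 0, 0, 0, 0, 0, 0], [0, 0, 0, 0, 0, 0, 0], [0, 0, 0, 0, 0, 0, 0], [0, 0, 0, 0, 0, 0, 0], [0, 0, 0, 0, 0, 0, 0], [0, 0, 0, 0, 0, 0, 0], [0, 0, 0, 0, 0, 0, 0], [0, 0, 0, 0, 0, 0, 0], [0, 0, 0, 0, 0, 0, 0], [0, 0, 0, 0, 0, 0, 0], [0, 0, 0, 0, 0, 0, 0]],
])

```text
t: 11.2
tool_pos: [0.6079, 0.1116, 0.0433]
eef_rot: [[0.914, 0.405, -0.0], [0.405, -0.914, -0.0], [-0.0, 0.0, -1.0]]
wrist_force: [-0.4, -0.3, -0.1]
gripper_width: -0.004
```

Call:
carry_out([
  [[0, 0, 0, 0, 0, 0, 0], [0, 0, 0, 0, 0, 0, 0], [0, 0, 0, 0, 0, 0, 0], [0, 0, 0, 0, 0, 0, 0], [0, 0, 0, 0, 0, 0, 0], [0, 0, 0, 0, 0, 0, 0], [0, 0, 0, 0, 0, 0, 0], [0, 0, 0, 0, 0, 0, 0], [0, 0, 0, 0, 0, 0, 0], [0, 0, 0, 0, 0, 0, 0], [0, 0, 0, 0, 0, 0, 0], [0, 0, 0, 0, 0, 0, 0]],
])

```text
t: 12.2
tool_pos: [0.6079, 0.1116, 0.0433]
eef_rot: [[0.914, 0.405, 0.0], [0.405, -0.914, -0.0], [-0.0, 0.0, -1.0]]
wrist_force: [-0.9, -0.6, -0.7]
gripper_width: -0.001
```

```bash
python3 - <<'E'
from bench import cams
import cv2,numpy as np
a,_=cams.get_image('side');b,_=cams.get_image('top')
o=np.hstack([cv2.resize(a[150:330,130:330],(396,356)),cv2.resize(b[120:280,85:320],(396,270))[:356] if 0 else cv2.resize(b[110:290,100:300],(396,356))])
cv2.imwrite('pics/end.png',o[:,:,::-1])
E
python3 go.py .6075 .1112 .043
```

```text
12.3 [0.6079 0.1116 0.0433] -0.003556326585352735 delta mm [-0.5  0.2  0.3] tilt [ 0.e+00 -1.e-04 -1.e+00] q [ 0.06  0.7   1.47 -0.    0.97  1.21]
```

View pics/end.png

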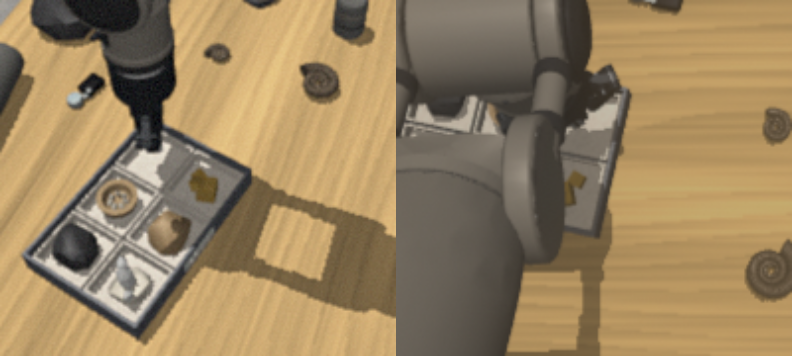

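The side view shows the shut fingertips above the empty tray, at (150,145) in the left panel. Both ammonites and all the trays are where they were.

```bash
python3 -c "
from bench import ctrl
print(ctrl.hand_in())"
```

```text
the job is handed in; nothing more can be done
None
```

I pointed at the larger ammonite, then at the empty tray, and handed the job in at 12.3 s with the arm still pointing into the tray.

- **Ammonite:** I held the shut fingertips about 21 mm above the middle of its top, at (0.444, -0.100, 0.045), for over 2.5 s. Then I rose straight up to 0.19 m.
- **Empty tray:** It is the corner place at (0.6075, 0.111). I came straight down over it and held about 19 mm above the centre of its mouth, at (0.608, 0.112, 0.043), for over 2 s.
- **Final checks:** Wrist force readings stayed at noise level, under 2 N, and the last side and top pictures show nothing moved. The arm hides part of the box in the last top picture, so the side picture is the check for the hidden trays.
- **Small disagreements:** The side camera put the ammonite up to 6 mm from where the top and wrist cameras did, so I used those two, which agreed within about 2 mm. The cameras agreed on the tray's place to about 2 mm.

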